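# Scan a weld joint with a pencil probe

## Robot

A 6-joint arm with a two-finger parallel gripper is mounted at the origin on a cart in front of the work surface, level with it; the furniture and walls round the work are solid. World frame = base frame: x ahead of the robot, y to its left, z up, the work surface at z = 0. Lengths are in m, angles in degrees, forces in N, time in s.
With the tool pointing down it reaches from about 0.225 to 0.875 m from the base axis. Payload 3.4 kg.
Tool frame: the origin (TCP) lies midway between the tips of the shut fingers; the grasp point (between the pads) lies 19 mm behind it; z points along the fingers, y is the line along which they close (so a half turn about z gives the same grasp; the last joint's range is limited). The gripper opens to 85 mm and grips with 20 to 120 N. Pads are 22 mm wide; open, the fingers measure 114 mm over their backs; the gripper's body (76 mm by 85 mm) begins 54 mm behind the grasp point. The pads swing forward as they close: fully open they stand 13 mm farther back than shut.
Start: joints at [-83.079, 15.808, 86.224, -0, 77.962, -6.933], TCP at [0.138, -0.558, 0.206] pointing down, gripper open.
Joint ranges: [-165.64, 165.64], [-43.16, 119.46], [12.63, 154.43], [-67.54, 247.53], [6.08, 155.33], [-154.97, 154.97]. Speed limits (degrees/s): [147.25, 147.25, 180, 180, 180, 180].

## Interface

Orientations are given as [roll, pitch, yaw] about the fixed x, y, z axes, in that order (R = Rz(yaw) Ry(pitch) Rx(roll)).
In Python, from rig import manip gives the robot as it stands. Calls block until the motion is done:
- manip.move_to(position, orientation): joint-space move of the TCP to a pose.
- manip.servo_line(position, max_speed=0.15, rotation=None, guard=None): straight line of the TCP; rotation=None keeps the orientation; max_speed is the mean speed in m/s. With guard (N) it stops when the force on the tool has changed by that much, and returns True; else False.
- manip.goto_joints(angles): joint-space move.
- manip.set_gripper(opening, f_grip=None): finger opening in m; f_grip is the grip in N (None keeps the last); returns when the fingers have stopped.
- manip.wait(seconds).
- manip.inverse_kinematics(position, orientation): joint angles nearest the present ones, or None.
- manip.read_state(): the state.
- manip.read_camera(name): name is "scene" or "top"; returns a dict with "frame" (480x640x3 uint8, red, green, blue), "intrinsics" (3x3 intrinsics, pixels), "world_from_camera" (4x4, takes a point from camera to world coordinates). Camera axes: x right, y down, z forward; pixel columns grow to the right and rows downward; lengths in m; the calibration is good to about 2 mm. A picture is of the moment at which its call begins. There is no depth.
A pose or a line that the arm cannot do raises manip.PlanningError and nothing moves.
- manip.job_done(): hands the job in; it is judged then, once.
The state is a dict: "clock": time; "joint_pos": joint angles; "qvel": joint speeds; "joint_torque": joint torques, N m; "position": TCP position; "orientation": TCP orientation; "ft_force": force on the tool from outside, world axes, zero at the start; "torque": the same for the moment, N m; "gripper_width": finger opening in m; "finger_force": force on a finger pad.
Only numpy, scipy, OpenCV 4.12 (cv2) and the standard library are available. Lean on these libraries where they do the work, as an engineer would, in place of code of your own. Each camera call takes 0.05 s, during which the arm holds its last target. There are 200 camera calls.

## Task

Take the yellow pencil probe from its fork stand and run its sprung brass tip along the copper-floored groove between the two steel plates, from the green mark to the red mark round both bends: slowly (under 6 cm per second), with the tip pressed lightly on the copper all the way and never lifted out onto the plates. Lift it out at the red mark, hang the probe upright in its fork again by its flange and let go; leave the other things on the desk as they are.

Things in the scene. Friction and masses are not known exactly. Their poses are not given: they have to be found in the camera images.
- probe: Pencil probe with yellow square grip, hanging upright in the stand; 0.13 kg. Origin: centre of the flange's underside, z up its axis. Black flange 32 mm across, z 0 to 4 mm; grip 18 x 18 mm, flats facing x and y, z 4 to 54 mm (cap to 61); below: barrel 16 mm across to z -26, cone to 8 mm at -40, brass tip 5 mm thick with a ball end at z -60 (unpressed).
- probe_tip (a joint): How far the brass tip is pressed into the probe, against its spring: 0 free, 0.010 m fully in. Force about 0.75 N + 0.25 N per mm; beyond 10 mm it is hard.
- tip_end (a point): The lowest point of the brass ball end of the probe (moves with the sprung tip); on the probe's axis, 60 mm below the probe's origin when free.
- stand: Fixed stand: dark base 95 x 85 mm, column at +x, aluminium fork with prongs to -x. Origin: base underside, below the probe's place. Fork's upper face z = 74 mm; slot 22 mm wide about y = 0, open upward and to -x, ends at x = +11 mm; black lips 3 mm high at x = -20 and +20 mm flank the flange. Hung, the probe's origin is at (0, 0, 74) mm, play 3 mm.
- coupon: Fixed weld coupon: blue base 180 x 130 mm, two steel plates on it (top z = 20 mm), four dark straps at the corners (to z = 31 mm, |y| over 38). Origin: underside centre; x from green to red mark. Groove: copper floor z = 12 mm, 8 mm wide there, 17.4 mm at the top, ends open; centre line (-75,-10), (-20,-10), (20,10), (75,10) mm.
- seam_start (a point): Start of the scan: point on the copper floor, on the groove's centre line, beside the green dot (coupon frame -60, -10, 12 mm).
- seam_bend1 (a point): First bend of the groove's centre line, on the copper floor (-20, -10, 12 mm).
- seam_bend2 (a point): Second bend, on the copper floor (20, 10, 12 mm).
- seam_end (a point): End of the scan: point on the copper floor, on the centre line, beside the red dot (60, 10, 12 mm).
- petri_dish: Bystander: white open dish, 64 mm across, 12 mm high; origin at the centre of its underside.
- test_block_200: Bystander: hexagonal steel block, 51 x 45 x 12 mm; origin at the centre of its underside.
- specimen_5: Bystander: blue round specimen puck, 30 mm across, 17 mm high; origin at the centre of its underside.

How it is judged:
By the outcome, as a careful person would: the job done as asked, in the order asked, and still so for the second after the job is handed in, with the robot touching nothing.
It also fails if it takes over 58 s, if anything falls off the work surface, if the arm or the gripper's body presses on something with over 40 N, if the wrist force passes 120 N, or if a joint passes its speed limit or range.

## Working session

There is one attempt and no reset: what is moved stays moved. The work goes in short steps, each a Python script; the robot and the scene stay as the last script left them, time stands still between calls to the robot, and variables do not carry over. Pictures are saved under pics/ and viewed, at most 11 in all, crops included, and the job is handed in when it is done.

```bash
mkdir -p pics; ls
python3 - <<'E'
from rig import manip
import cv2,numpy as np
np.set_printoptions(precision=4,suppress=True)
for n in("scene","top"):
    c=manip.read_camera(n); cv2.imwrite(f"pics/{n}0.png",c["frame"][:,:,::-1]); np.savez(f"{n}0.npz",**{k:c[k] for k in c if k in("frame","intrinsics","world_from_camera")})
    print(c["intrinsics"],c["world_from_camera"])
print(manip.read_state())
E
```

```text
pics
[[462.0424   0.     310.5997]
 [  0.     462.0424 242.9673]
 [  0.       0.       1.    ]] [[ 0.5607 -0.4731  0.6795 -0.3039]
 [-0.8278 -0.3013  0.4733 -0.4365]
 [-0.0192 -0.8279 -0.5606  0.7621]
 [ 0.      0.      0.      1.    ]]
[[608.7254   0.     326.7166]
 [  0.     608.7254 244.1622]
 [  0.       0.       1.    ]] [[ 0.0231 -0.9921  0.123   0.2941]
 [-0.9979 -0.0155  0.0628  0.0432]
 [-0.0604 -0.1242 -0.9904  1.7809]
 [ 0.      0.      0.      1.    ]]
{'clock': 0.1, 'joint_pos': array([-83.0798,  15.8454,  86.287 ,   0.0007,  77.9604,  -6.9328]), 'qvel': array([ 0.0014, -0.0832, -0.0933, -0.0227, -0.0468, -0.1258]), 'joint_torque': array([  0.0012, -41.77  , -24.6405,  -0.0002,   0.0058,   0.    ]), 'position': array([ 0.1376, -0.5578,  0.205 ]), 'orientation': array([-179.9079,   -0.0119,   13.8528]), 'ft_force': array([ 0.3092,  0.2572, -0.4573]), 'torque': array([ 0.0166, -0.0251, -0.0433]), 'finger_force': 0.0, 'gripper_width': 0.08550689361767064}
```

View pics/scene0.png

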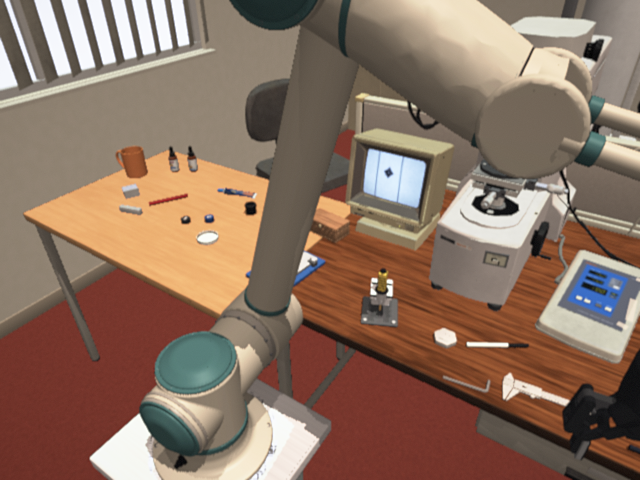

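View pics/top0.png

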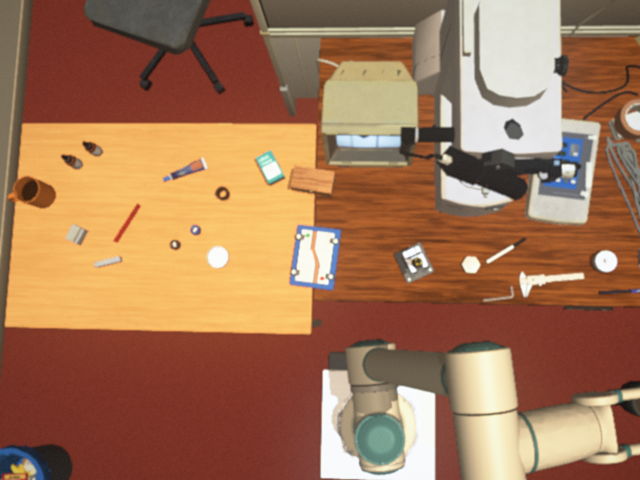

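Scene view: probe with yellow cap at (382,275), its stand base near (380,312); the coupon is largely hidden by the arm (about (300,265)). Top view: coupon at (316,257), stand and probe at (414,262), hex block at (471,265). I'll enlarge these and move the arm aside for the scene view.

Run:
```python
from rig import manip
import cv2,numpy as np
t=cv2.imread("pics/top0.png")
a=cv2.resize(t[215:300,280:440],None,fx=5,fy=5,interpolation=cv2.INTER_CUBIC)
cv2.imwrite("pics/topcrop.png",a)
q=list(manip.read_state()["joint_pos"]); q[0]=-125
manip.goto_joints(q)
print(manip.read_state()["clock"])
c=manip.read_camera("scene"); f=c["frame"][:,:,::-1]; cv2.imwrite("pics/scene1.png",f); np.savez("scene1.npz",**c)
c=manip.read_camera("top"); np.savez("top1.npz",**c); cv2.imwrite("pics/top1.png",c["frame"][:,:,::-1])
cv2.imwrite("pics/scenecrop.png",cv2.resize(f[210:350,230:430],None,fx=4,fy=4,interpolation=cv2.INTER_CUBIC))
```

```text
1.6167
```

View pics/topcrop.png

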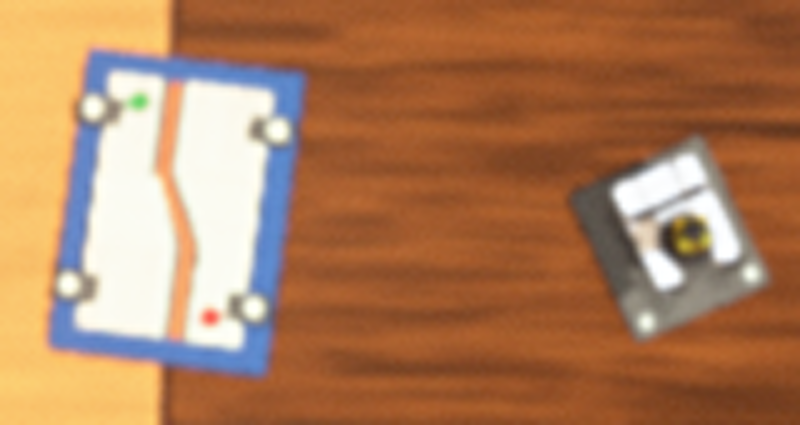

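View pics/scenecrop.png

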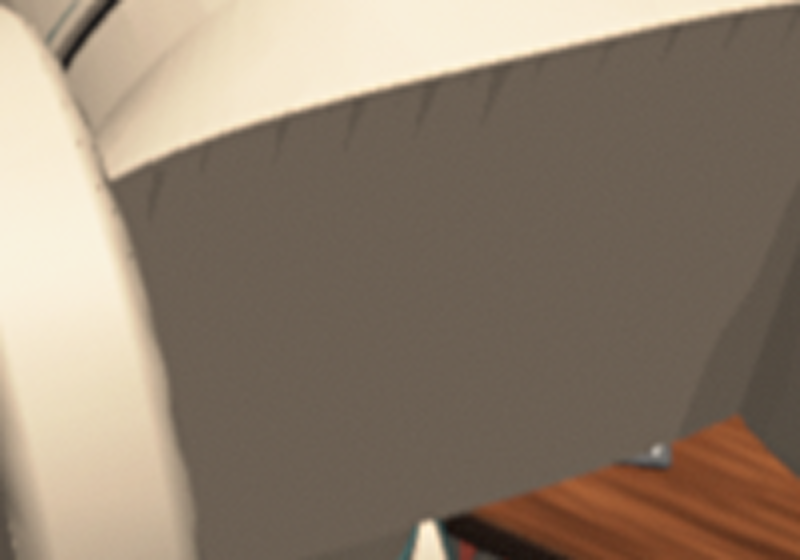

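Top crop (5x, offset 280,215): green dot at (139,102), red dot (210,317), copper strip (175,80)→(178,340), stand base corners (572,200),(700,138),(768,280),(640,338), yellow grip (690,237). The scene crop shows only the arm, so I'll swing it to the other side.

Run:
```python
from rig import manip
import cv2,numpy as np
manip.goto_joints([-110,-25,112,0,93,-6.9])
manip.goto_joints([95,-25,112,0,93,-6.9])
s=manip.read_state();print(s["clock"],s["position"])
for n in("scene","top"):
    c=manip.read_camera(n); np.savez(n+"2.npz",**c); cv2.imwrite(f"pics/{n}2.png",c["frame"][:,:,::-1])
f=cv2.imread("pics/scene2.png")
cv2.imwrite("pics/scenecrop2.png",cv2.resize(f[220:350,225:425],None,fx=4,fy=4,interpolation=cv2.INTER_CUBIC))
```

```text
6.9833 [-0.08268943  0.15102886  0.27920916]
```

View pics/scenecrop2.png

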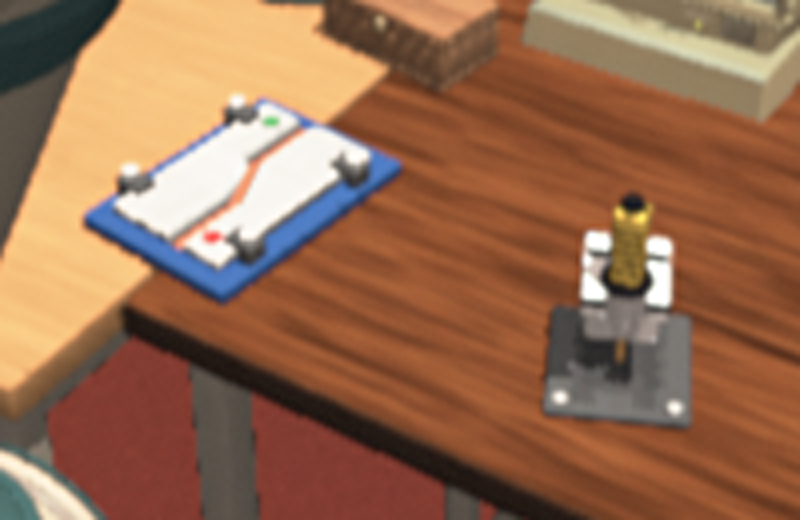

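Scene crop (4x, offset 225,220): cap at (632,203), yellow grip (630,245), flange (627,280), stand base below; coupon with green dot (271,121), red (211,237), groove between them all visible. Now to measure.

```bash
cat > h.py <<'E'
import cv2,numpy as np
np.set_printoptions(precision=4,suppress=True)
class Cam:
    def __init__(s,n):
        d=np.load(n+".npz"); s.f=d["frame"]; s.K=d["intrinsics"]; s.T=d["world_from_camera"]
        s.hsv=cv2.cvtColor(s.f,cv2.COLOR_RGB2HSV)
    def ray(s,uv):
        uv=np.atleast_2d(uv); d=np.c_[(uv-s.K[:2,2])/s.K[0,0],np.ones(len(uv))]@s.T[:3,:3].T
        return s.T[:3,3],d/np.linalg.norm(d,axis=1)[:,None]
    def plane(s,uv,z):
        o,d=s.ray(uv); return (o+d*((z-o[2])/d[:,2])[:,None])[:,:2]
    def proj(s,P):
        p=(np.atleast_2d(P)-s.T[:3,3])@s.T[:3,:3]; return p[:,:2]/p[:,2:]*s.K[0,0]+s.K[:2,2]
    def mask(s,lo,hi,box):
        m=cv2.inRange(s.hsv,np.array(lo),np.array(hi)); k=np.zeros_like(m); x0,y0,x1,y1=box; k[y0:y1,x0:x1]=m[y0:y1,x0:x1]; return k
def pts(m): y,x=np.nonzero(m); return np.c_[x,y].astype(float)
def big(m):
    c=max(cv2.findContours(m,cv2.RETR_EXTERNAL,cv2.CHAIN_APPROX_NONE)[0],key=cv2.contourArea); return c[:,0].astype(np.float32)
def tri(cs,uvs):
    A=np.zeros((3,3));b=np.zeros(3);R=[]
    for c,u in zip(cs,uvs):
        o,d=c.ray(u);M=np.eye(3)-np.outer(d[0],d[0]);A+=M;b+=M@o;R.append((M,o))
    p=np.linalg.solve(A,b); return p,[np.linalg.norm(M@(p-o)) for M,o in R]
E
python3 - <<'E'
from h import *
S,T=Cam("scene2"),Cam("top2")
bs=(245,240,330,300);bt=(280,215,345,295)
for nm,lo,hi in(("green",(45,80,80),(80,255,255)),("red",(0,170,120),(4,255,255)),("blue",(100,120,80),(125,255,255)),("copper",(5,60,120),(14,200,255))):
    for c,b,n in((S,bs,"S"),(T,bt,"T")):
        m=c.mask(lo,hi,b);p=pts(m);print(nm,n,len(p),p.mean(0) if len(p) else "",p.min(0),p.max(0))
for c,b,n in((S,(365,262,400,300),"S"),(T,(405,250,430,275),"T")):
    p=pts(c.mask((18,100,60),(35,255,255),b));print("yellow",n,len(p),p.mean(0),p.min(0),p.max(0))
print(T.hsv[254:272,408:428,0]);print(T.hsv[254:272,408:428,2]);print(T.hsv[256:260,308:322].tolist())
print(S.hsv[266:296,376:390,2]);print(S.hsv[266:296,376:390,0])
E
```

```text
green S 3 [292. 250.] [291. 250.] [293. 250.]
green T 6 [307.1667 234.8333] [306. 234.] [308. 236.]
red S 2 [277.5 279. ] [277. 279.] [278. 279.]Traceback (most recent call last):
  File "<stdin>", line 6, in <module>
    return umr_minimum(a, axis, None, out, keepdims, initial, where)
ValueError: zero-size array to reduction operation minimum which has no identity
```

```bash
cat >> h.py <<'E'
def wc(c,w,u,r):
    u=np.round(u).astype(int);p=[(x,y) for y in range(u[1]-r,u[1]+r+1) for x in range(u[0]-r,u[0]+r+1)]
    f=c.f.astype(float);g=np.array([max(0,w(*f[y,x])) for x,y in p]);return (np.array(p)*g[:,None]).sum(0)/g.sum()
E
python3 - <<'E'
from h import *
S,T=Cam("scene2"),Cam("top2")
G=lambda r,g,b:g-max(r,b)-15
R=lambda r,g,b:r-max(g,b)-40 if abs(g-b)<25 else 0
gs,gt=wc(S,G,(292,250),2),wc(T,G,(307,235),2)
rs,rt=wc(S,R,(277.5,279),2),wc(T,R,(322,278),2)
D=[]
for n,a,b in(("green",gs,gt),("red",rs,rt)):
    p,e=tri((S,T),(a,b));D.append(p);print(n,a,b,p,e,"z20:",S.plane(a,.02),T.plane(b,.02))
m=(D[0]+D[1])/2;print("mid",m)
# blue outline by white-plate+blue hull
for c,b,n in((S,(245,240,330,300),"S"),(T,(280,215,345,295),"T")):
    h=cv2.convexHull(big(c.mask((100,110,70),(125,255,255),b)))
    for z in(0.004,.008,.012):
        w=c.plane(h[:,0],z); r=cv2.minAreaRect((w*1000).astype(np.float32));print(n,z,r)
# copper, each row in top
f=T.f.astype(float)
pp=[]
for y in range(232,283):
    x=np.arange(305,325);w=np.clip(f[y,305:325,0]-f[y,305:325,2]-40,0,None)
    if w.sum()>60:pp.append(((x*w).sum()/w.sum(),y))
pp=np.array(pp);W=T.plane(pp,.012);print(np.c_[pp,W][::3])
np.save("cu.npy",W)
y=T.mask((18,100,60),(35,255,255),(405,250,430,275));p=pts(y);print("yT",len(p),p.mean(0),p.min(0),p.max(0),cv2.minAreaRect(p.astype(np.float32)))
y=S.mask((18,100,60),(35,255,255),(365,262,400,300));p=pts(y);print("yS",len(p),p.mean(0),p.min(0),p.max(0),cv2.minAreaRect(p.astype(np.float32)))
print(T.hsv[256:270,410:426,2]);print(S.hsv[267:296,378:390,2])
E
```

```text
green [292.3371 249.86  ] [307.2314 234.9066] [0.5388 0.2129 0.0209] [np.float64(0.0003817245925179492), np.float64(0.0003817245925179686)] z20: [[0.5396 0.214 ]] [[0.5392 0.2127]]
red [277.6367 278.7885] [321.625  277.9607] [0.4131 0.1679 0.0212] [np.float64(0.0007684095692356955), np.float64(0.0007684095692357)] z20: [[0.4138 0.1695]] [[0.4137 0.1674]]
mid [0.476  0.1904 0.0211]
S 0.004 ((478.9990234375, 192.125), (130.90492248535156, 182.8843231201172), 83.72171783447266)
S 0.008 ((474.8684387207031, 188.80816650390625), (130.21424865722656, 181.91940307617188), 83.72172546386719)
S 0.012 ((470.73779296875, 185.49136352539062), (129.52359008789062, 180.95449829101562), 83.72172546386719)
T 0.004 ((401.6300354003906, 197.44583129882812), (123.80609893798828, 25.585899353027344), 85.39401245117188)
T 0.008 ((401.3879089355469, 197.09869384765625), (123.52738952636719, 25.528282165527344), 85.3940200805664)
T 0.012 ((401.1457824707031, 196.75155639648438), (123.24870300292969, 25.470670700073242), 85.39401245117188)
[[314.4955 232.       0.5493   0.1922]
 [314.0842 235.       0.5403 
[... 2550 characters left out ...]
124 133 135 126 133 186 251 255 255]
 [117 126 127 122 126 129 126 131 150 174 197 226]
 [122 137 135 129 125 132 137 130 128 127 126 122]
 [122 141 134 122 115 128 141 133 156 223 236 212]
 [119 143 140 126 113 118 135 130 161 252 255 255]
 [114 123 132 137 128 127 146 131 120 213 255 255]
 [125 125 134 143 130 120 140 124  76 136 247 255]
 [125 139 147 154 145 130 134 108  52  83 212 255]
 [ 90 108 119 137 151 143 126  84  36  67 193 255]
 [ 41  52  63  90 116 113  91  50  34 100 222 255]
 [ 28  28  30  41  55  52  41  31  74 176 255 255]
 [ 54  46  38  37  34  38  42  55 141 249 255 255]
 [ 94  91  85  81  75  81  90 109 190 255 255 255]
 [117 121 119 118 115 117 121 131 172 236 250 252]]
```

Run:
```python
from h import *
from scipy.optimize import least_squares
S,T=Cam("scene2"),Cam("top2")
W=np.load("cu.npy"); W=W[[i for i in range(len(W)) if i>1 and i<42]]
L=np.array([(-.09,-.01),(-.02,-.01),(.02,.01),(.09,.01)])
def dist(p):
    c,s=np.cos(p[2]),np.sin(p[2]); q=(W-p[:2])@np.array([[c,-s],[s,c]])
    o=[]
    for a,b in zip(L[:-1],L[1:]):
        d=(b-a)/np.linalg.norm(b-a);t=np.clip((q-a)@d,0,np.linalg.norm(b-a));e=q-a-t[:,None]*d;o.append(np.c_[np.linalg.norm(e,axis=1),d[0]*e[:,1]-d[1]*e[:,0]])
    o=np.array(o);i=o[:,:,0].argmin(0);return o[i,range(len(q)),1]
r=least_squares(dist,[.476,.19,np.radians(173.7)],x_scale=[.01,.01,.01],loss="soft_l1",f_scale=.0005)
print("coupon",r.x[:2],np.degrees(r.x[2]),np.abs(r.fun).max())
K=lambda r,g,b:110-max(r,g,b)
ct=wc(T,K,(418,260),1); ct2=wc(T,lambda r,g,b:130-max(r,g,b),(418,260),2);cs=wc(S,K,(382,270),3)
for c in(ct,ct2):print("cap",c,cs,tri((S,T),(cs,c)),S.plane(cs,.132),T.plane(c,.135))
# flange lower edge & yellow blobs at known heights
fs=wc(S,lambda r,g,b:90-max(r,g,b),(381.5,292),3);print("flange front",fs,S.plane(fs,.076))
ys=wc(S,lambda r,g,b:(r+g)/2-b-25,(382,281),10);print("yellow S",ys,S.plane(ys,.103))
yt=wc(T,lambda r,g,b:(r+g)/2-b-25,(417,262),4);print("yT",yt,T.plane(yt,.12))
# stand base grey/white: quad from top view
g=T.f.astype(int);m=((g.max(2)-g.min(2))<35).astype(np.uint8)*255;k=np.zeros_like(m);k[238:286,390:438]=m[238:286,390:438]
k=cv2.morphologyEx(k,cv2.MORPH_OPEN,np.ones((3,3)));h=big(k);R=cv2.minAreaRect((T.plane(h,.01)*1000).astype(np.float32));print("stand base",R)
```

```text
coupon [0.4787 0.1899] 173.72393313109765 0.0010239191533479369
cap [418.0111 260.4167] [382.7285 270.3316] (array([ 0.4585, -0.1002,  0.1303]), [np.float64(0.00024762718174357943), np.float64(0.00024762718174350327)]) [[ 0.4563 -0.1009]] [[ 0.4581 -0.1001]]
cap [417.9134 260.5693] [382.7285 270.3316] (array([ 0.4582, -0.1002,  0.1305]), [np.float64(3.340396772292212e-05), np.float64(3.340396772292026e-05)]) [[ 0.4563 -0.1009]] [[ 0.4577 -0.0998]]
flange front [381.8597 292.3555] [[ 0.449  -0.1067]]
yellow S [382.0715 278.0351] [[ 0.4647 -0.0973]]
yT [417.4566 262.0859] [[ 0.4551 -0.0999]]
stand base ((464.86248779296875, -97.11405944824219), (92.97647094726562, 82.11944580078125), 25.21879005432129)
```

Cap triangulates to (0.458, -0.100, 0.130), stand yaw ≈ 25°. Coupon centre is about (0.477, 0.190), yaw 173.7°, with the plate tops at 0.021 as expected. Grasping now.

Run:
```python
from rig import manip
import cv2,numpy as np
np.set_printoptions(precision=4,suppress=True)
O=[180,0,25.2]
manip.move_to([.458,-.1,.19],O)
manip.servo_line([.458,-.1,.089],.12)
a=manip.read_state();print(a["clock"],a["position"],a["orientation"],a["ft_force"])
manip.set_gripper(0.0,50)
s=manip.read_state();print(s["gripper_width"],s["finger_force"],s["ft_force"]-a["ft_force"],s["torque"],s["position"])
manip.servo_line([.458,-.1,.20],.12)
s=manip.read_state();print(s["clock"],s["gripper_width"],s["ft_force"]-a["ft_force"],s["position"])
for n in("scene","top"):
    c=manip.read_camera(n); np.savez(n+"3.npz",**c); cv2.imwrite(f"pics/{n}3.png",c["frame"][:,:,::-1])
f=cv2.imread("pics/scene3.png")
cv2.imwrite("pics/sc3.png",cv2.resize(f[190:350,300:480],None,fx=3.5,fy=3.5,interpolation=cv2.INTER_CUBIC))
```

```text
10.2333 [ 0.4587 -0.1001  0.0896] [179.9387  -0.0604  25.2187] [ 0.0814 -0.2423  0.9659]
0.01862368884426982 48.731404915452 [-0.6867 -0.1106  1.2651] [0.0109 0.07   0.0738] [ 0.4583 -0.1001  0.0894]
11.9417 0.01818234166574934 [ 0.2669 -1.0196 -3.1232] [ 0.4573 -0.0997  0.1991]
```

View pics/sc3.png

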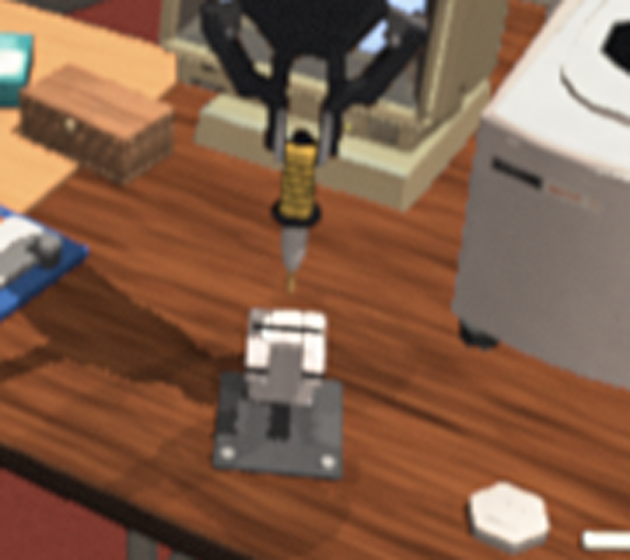

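Probe is gripped upright (tip at about (383,273) in full-frame pixels), stand empty and undisturbed. Now hover over the start and compare tip to groove visually.

```bash
cat > g.py <<'E'
import numpy as np
C=np.array([.4772,.1900]);Y=np.radians(173.72);OFF=np.array([0.,0.])
def w(x,y): c,s=np.cos(Y),np.sin(Y);return C+OFF+np.array([c*x-s*y,s*x+c*y])
O=[180,0,25.2]
E
python3 - <<'E'
from rig import manip
from g import *
from h import *
p=w(-62,-10) if 0 else w(-.062,-.010);print(p)
manip.move_to([*p,.16],O)
manip.servo_line([*p,.115],.1); manip.wait(.3)
F=[]
for i in range(5): s=manip.read_state();F.append(s["ft_force"]);manip.wait(.03)
print(s["clock"],s["position"],np.array(F))
for n in("scene","top"):
    c=manip.read_camera(n); np.savez(n+"4.npz",**c); cv2.imwrite(f"pics/{n}4.png",c["frame"][:,:,::-1])
f=cv2.imread("pics/scene4.png")
S=Cam("scene4");t=s["position"]-[0,0,.0754];u=S.proj(t)[0];print("pred tip px",u)
x,y=np.round(u).astype(int)
cv2.imwrite("pics/sc4.png",cv2.resize(f[y-35:y+40,x-50:x+50],None,fx=8,fy=8,interpolation=cv2.INTER_CUBIC));print(x-50,y-35)
E
```

```text
[0.5399 0.1932]
14.25 [0.5401 0.1932 0.1153] [[-0.0963  0.1765 -2.0488]
 [ 0.5228 -0.3252 -2.4906]
 [ 0.6315  0.9454 -1.9824]
 [ 0.3357 -1.0963 -1.0493]
 [ 0.4654  0.0243 -1.8225]]
pred tip px [298.2214 246.1949]
248 211
```

View pics/sc4.png

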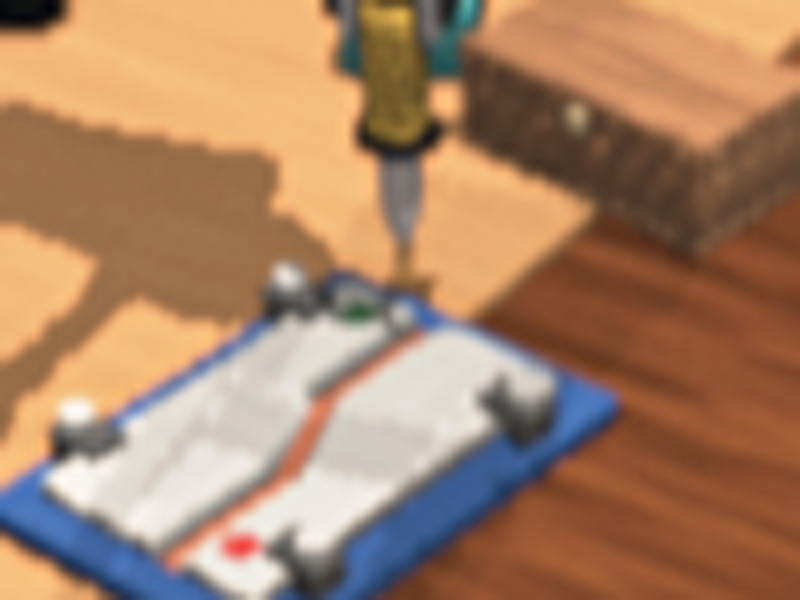

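Tip appears at crop (404,282) → pixel (298.3,246.2), matching the predicted (298.2,246.2); the tip stands over the groove by the green dot. Descend and find the groove walls by gentle touch.

Run:
```python
from rig import manip
from g import *
np.set_printoptions(precision=4,suppress=True)
def F(n=6):
    a=[]
    for i in range(n): s=manip.read_state();a.append(s["ft_force"]);manip.wait(.02)
    return np.mean(a,0)
p=w(-.065,-.010)
manip.servo_line([*p,.100],.05);f0=F()
print("guard",manip.servo_line([*p,.0845],.03,guard=4));s=manip.read_state();print(s["position"],F()-f0)
R=[]
for dy in(.004,-.004):
    q=w(-.065,-.010+dy)
    g=manip.servo_line([*q,.0845],.008,guard=3);s=manip.read_state()
    d=s["position"][:2]-p; yy=-np.sin(Y)*d[0]+np.cos(Y)*d[1]; R.append(yy)
    print(dy,g,"stop at y'",yy,F(3)-f0)
    manip.servo_line([*p,.0845],.015)
print("centre offset",np.mean(R),manip.read_state()["clock"],manip.read_state()["position"],F()-f0)
```

```text
guard False
[0.5431 0.1929 0.0846] [ 0.1453 -0.1611  1.5193]
0.004 False stop at y' 0.00397302388779044 [-0.744   0.6487  1.802 ]
-0.004 False stop at y' -0.004072988764578893 [ 0.6083 -1.1064  0.9952]
centre offset -4.998243839422637e-05 17.9417 [0.5427 0.1929 0.0845] [-0.8916  0.2191  1.6695]
```

Run:
```python
from rig import manip
from g import *
np.set_printoptions(precision=3,suppress=True)
def F(n=25):
    a=[]
    for i in range(n): s=manip.read_state();a.append(s["ft_force"]);manip.wait(.015)
    return np.mean(a,0)
n=np.array([-np.sin(Y),np.cos(Y)])
for dy in(0,.0025,.004,.0055,-.0025,-.004,-.0055,0):
    q=w(-.065,-.010+dy)
    manip.servo_line([*q,.0845],.03);f=F()
    print(dy,"lat",f[:2]@n,"all",f)
print(manip.read_state()["clock"])
```

```text
0 lat -0.8049685237046397 all [-0.522  0.867  0.025]
0.0025 lat -0.3420923089408404 all [0.223 0.32  0.204]
0.004 lat -0.5665132438004723 all [0.057 0.564 0.115]
0.0055 lat -1.171115329586725 all [-0.518  1.235  0.164]
-0.0025 lat 0.386916823474661 all [ 0.424 -0.436  0.112]
-0.004 lat 0.42802376797985936 all [-0.03  -0.427  0.076]
-0.0055 lat 0.5963316845276294 all [-0.08  -0.591  0.081]
0 lat -0.5042457498854598 all [-0.365  0.548  0.278]
23.625
```

Run:
```python
from rig import manip
from g import *
import cv2
I=[];T=[]
for dy in(.005,-.005,0):
    q=w(-.065,-.010+dy);manip.servo_line([*q,.0845],.03);manip.wait(.1)
    f=manip.read_camera("scene")["frame"][:,:,::-1]; I.append(cv2.resize(f[205:275,275:325],None,fx=5.3,fy=8,interpolation=cv2.INTER_CUBIC))
    print(manip.read_state()["position"],manip.read_state()["clock"])
cv2.imwrite("pics/wig.png",np.hstack(I))
```

```text
[0.54250122 0.18786015 0.08453189] 24.0917
[0.54324151 0.19775844 0.0844165 ] 24.725
[0.54293811 0.19282997 0.08454764] 25.1917
```

View pics/wig.png

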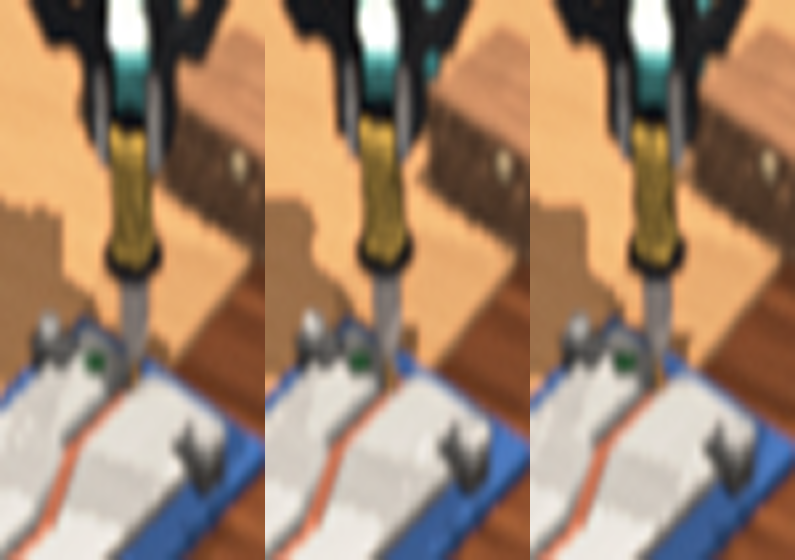

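The tip stays in the groove while the grip yields slightly, so the groove guides it safely. Now the scan.

```bash
sed -i 's/OFF=.*/OFF=np.array([0.,.0007])/' g.py
python3 - <<'E'
from rig import manip
from g import *
import cv2
np.set_printoptions(precision=4,suppress=True)
z=.0837
p=w(-.064,-.01);manip.servo_line([*p,z],.01)
for a in[(-.04,-.01),(-.02,-.01),(0,0),(.02,.01),(.04,.01),(.063,.01)]:
    q=w(*a);manip.servo_line([*q,z],.025)
    s=manip.read_state();print(a,s["clock"],s["position"]-[*q,z],s["ft_force"],s["gripper_width"])
f=manip.read_camera("scene")["frame"][:,:,::-1]
cv2.imwrite("pics/end.png",cv2.resize(f[215:305,240:340],None,fx=6,fy=6,interpolation=cv2.INTER_CUBIC))
E
```

```text
(-0.04, -0.01) 26.6 [-0.0001  0.0001 -0.    ] [0.4152 0.9624 0.8017] 0.018467192061864188
(-0.02, -0.01) 27.55 [-0.0002  0.0002 -0.    ] [ 1.3705  1.0441 -0.0063] 0.018490151741925535
(0, 0) 28.5917 [-0.0001  0.0001 -0.    ] [ 0.5875  0.8922 -0.1607] 0.018352326699057057
(0.02, 0.01) 29.6333 [-0.0001  0.0001 -0.    ] [-0.3721  1.0402 -0.1437] 0.018467482756806305
(0.04, 0.01) 30.5833 [-0.0002  0.0001 -0.0001] [-0.0043  0.5837  0.7971] 0.01844369941485933
(0.063, 0.01) 31.65 [-0.0001  0.0001 -0.    ] [-0.2106  0.3402  0.21  ] 0.018137945484598114
```

View pics/end.png

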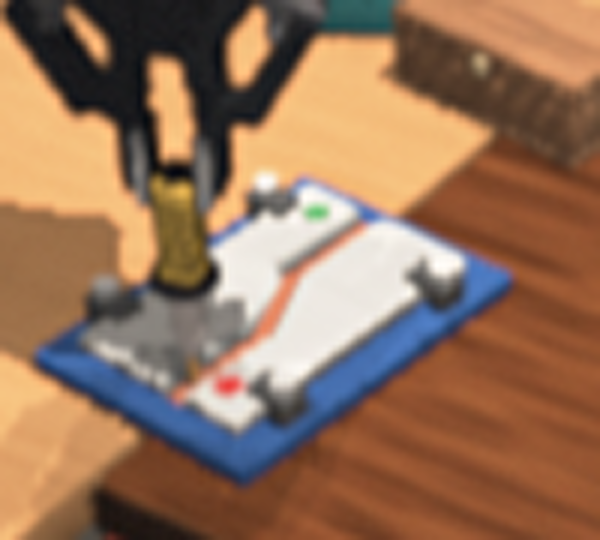

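Tip is in the groove near (192,370), beside the red dot (228,385), probe slightly tilted. I'll check numerically whether it truly reached the mark.

Run:
```python
from rig import manip
from g import *
from h import *
S=Cam("scene2");p=manip.read_state()["position"]
f=lambda P:(S.proj(P)[0]-[240,215])*6+2.5
o=.0837-.0754+.06
for n,z in(("cap",o+.061),("flange",o+.002),("tip",.012)):print(n,f([*p[:2],z]))
for x in(.056,.06,.064,.068):print(x,f([*w(x,.01),.012]))
print("reddot",f([.4135,.1685,.02]))
```

```text
cap [176.5916 161.7692]
flange [186.322  277.6799]
tip [195.4115 385.9571]
0.056 [206.93   378.0972]
0.06 [200.5152 382.5507]
0.064 [194.0738 387.0226]
0.068 [187.6056 391.5132]
reddot [229.664  386.3508]
```

Run:
```python
from rig import manip
from g import *
from h import *
p=manip.read_state()["position"]
manip.servo_line([p[0],p[1],.105],.04)
manip.servo_line([p[0],p[1],.19],.12)
manip.move_to([.458,-.1,.20],O); manip.wait(.3)
s=manip.read_state();print(s["clock"],s["position"],s["orientation"])
c=manip.read_camera("scene");np.savez("scene5.npz",**c);cv2.imwrite("pics/scene5.png",c["frame"][:,:,::-1])
a,b=Cam("scene3").f,c["frame"]
x0,y0=300,190
for n,(l,t,r,bo) in dict(grip=(78,35,94,58),barrel=(76,60,92,85)).items():
    tm=a[y0+t:y0+bo,x0+l:x0+r];m=cv2.matchTemplate(b[y0+t-6:y0+bo+6,x0+l-6:x0+r+6],tm,cv2.TM_CCOEFF_NORMED)
    v=cv2.minMaxLoc(m);print(n,v[1],np.array(v[3])-6)
cv2.imwrite("pics/cmp.png",cv2.resize(np.hstack([a[215:285,360:410],b[215:285,360:410]])[:,:,::-1],None,fx=7,fy=7,interpolation=cv2.INTER_CUBIC))
```

```text
34.6667 [ 0.4581 -0.0991  0.2   ] [-179.9968   -0.0085   25.2968]
grip 0.9237386584281921 [ 0 -1]
barrel 0.9670537114143372 [ 0 -1]
```

View pics/cmp.png

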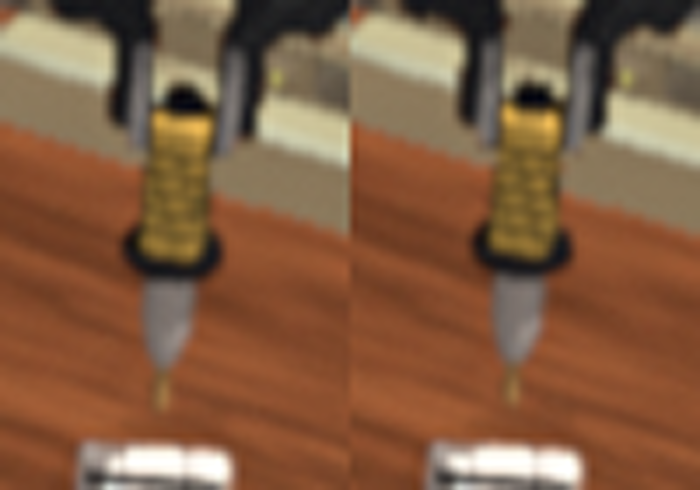

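Probe sits as at pickup: tips at (162,405) and (512,402) in the paired crops, within a pixel, partly because the arm is a millimetre higher. Rehang.

Run:
```python
from rig import manip
from g import *
import cv2
manip.servo_line([.4581,-.1,.20],.02);manip.wait(.2);print(manip.read_state()["position"])
g=manip.servo_line([.4581,-.1,.105],.08,guard=8)
print(g)
if not g:
    g=manip.servo_line([.4581,-.1,.0885],.02,guard=6)
    s=manip.read_state();print("guard",g,s["position"],s["ft_force"],s["clock"])
    if s["position"][2]<.0925:
        manip.set_gripper(.085);manip.wait(.2)
        manip.servo_line([.4581,-.1,.21],.1);manip.wait(.3)
c=manip.read_camera("scene");f=c["frame"][:,:,::-1];cv2.imwrite("pics/scene6.png",f);np.savez("scene6.npz",**c)
cv2.imwrite("pics/sc6.png",cv2.resize(f[190:330,330:440],None,fx=4,fy=4,interpolation=cv2.INTER_CUBIC))
print(manip.read_state()["clock"],manip.read_state()["position"])
```

```text
[ 0.45811245 -0.10003072  0.19998673]
False
guard True [ 0.45793508 -0.1001096   0.08937988] [ 0.28796083 -0.28258237  4.05751622] 37.25
39.825 [ 0.45801755 -0.09997223  0.20978976]
```

View pics/sc6.png

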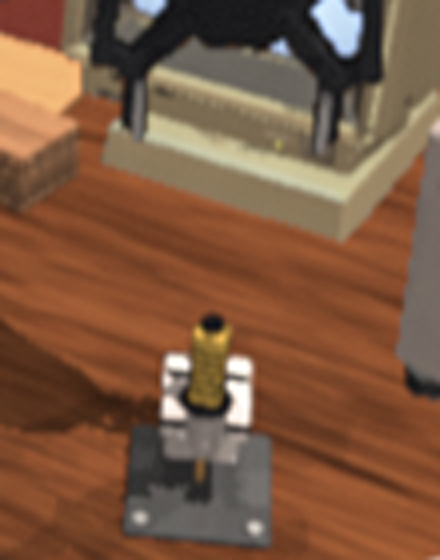

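The probe hangs upright in the fork (cap at (212,322), flange at (206,400)), as at the start. The gripper is open and well clear above it. Handing in.

```bash
python3 -c "
from rig import manip
print(manip.job_done())"
```

```text
the job is handed in; nothing more can be done
None
```

I ran the probe along the groove from the green mark to the red mark with the tip down, and hung it back in its fork. The job was handed in at about 40 s; no verdict came back. Before the scan I wiggled the tip up to about 5 mm sideways near the start to feel for the groove walls. The scan started about 4 mm before the green mark and ended about 3 mm past the red one.

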